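Drift the rack connector plate into line

TASK

Take the tapered drift with the orange grip out of the wooden block and push it down through the hole in the white connector plate and on through the hidden, out-of-line hole of the strap beneath it in the blue upright, so that the plate is drawn into line and the drift's collar sits flat on the plate; leave it standing there. Feel for the second hole and ease the drift in without forcing it against the steel (lean on it no harder than about 20 N in any direction), and leave everything else on the table where it is.

Things in the scene. Friction and masses are not known exactly. Their poses are not given: they have to be found in the camera images.
- drift: Tapered steel drift with an ORANGE square grip, standing in the rest block, collar on the block's top. Origin on its axis at the underside of the collar (40 mm across, 6 mm thick); z up. Grip: 22 x 22 mm, faces square to its x and y, z = +6 to +64 mm. Shank 26.5 mm across from z = 0 to -18, then a straight taper to a blunt 7 mm tip at z = -68. About 250 to 450 g. Its yaw is up to 20 degrees off the block's
- drift_tip (a point): The drift's tip, on its axis, 68 mm below the collar's underside
- upright: Blue rack upright, a fixed open channel 250 mm long (x axis), 82 wide, 90 high (end lips 92), on cradles; origin on the table under its middle. A dark steel strap, 6 mm thick, top 78 mm above the table, is clamped rigidly inside, under the plate, with a 28 mm hole on the centre line whose pose is not measured (see plate_hole). Below the strap it is empty to the table
- plate_hole (a point): Centre of the mouth of the 28 mm hole in the white plate's top face, 88 mm above the table, on the upright's centre line. The plate, 6 mm thick, slides only along the upright's x, 18 mm either way, about 5 N friction, no spring. The strap's hole starts 9 to 14 mm off this one along the upright's x, to +x or -x, unknown. The shank has 0.75 mm play all round in either hole
- rest: The wooden rest block, fixed, 160 x 70 mm, 75 mm high, origin under its middle; two 29 mm through holes at x = -45 and +45 mm. One holds the drift, the other the straight pin with the blue grip
- plain_pin: Not to be used: straight steel pin with a BLUE square grip, same collar and grip as the drift but a 45 mm untapered shank, standing in the rest block's other hole; origin at the collar's underside
- tape: bystander: roll of brown tape lying flat, 90 mm across, 40 mm high, origin under its middle
- carton: bystander: cardboard carton 120 x 90 x 70 mm high, origin under its middle
- hammer: bystander: hammer lying on the table, 260 mm long, 26 mm high, wooden handle, origin at mid length
- glue: bystander: white glue bottle 40 mm across, 120 mm high, origin under its middle
- trophy: bystander: brass cup 60 mm across, 100 mm high, origin under its middle
- wrench: bystander: steel wrench lying on the table, 150 mm long, 8 mm high, origin at mid length
Mind the look-alikes: they are no part of the job. Leave any green look-alike of the drift alone.

How it is judged:
By the outcome, as a careful person would: the job done as asked, in the order asked, and still so for the second after the job is handed in, with the robot touching nothing.
It also fails if it takes over 64 s, if anything falls off the work surface, if the arm or the gripper's body presses on something with over 40 N, if the wrist force passes 120 N, or if a joint passes its speed limit or range.

ROBOT

A 6-joint arm with a two-finger parallel gripper is mounted at the origin on the work surface. World frame = base frame: x ahead of the robot, y to its left, z up, the work surface at z = 0. Lengths are in m, angles in degrees, forces in N, time in s.
With the tool pointing down it reaches from about 0.35 to 0.85 m from the base axis. Payload 8.1 kg.
Tool frame: the origin (TCP) lies midway between the tips of the shut fingers; the grasp point (between the pads) lies 19 mm behind it; z points along the fingers, y is the direction in which the jaws open and shut (so a half turn about z gives the same grasp; the last joint's range is limited). The gripper opens to 93 mm and grips with 3 to 60 N. Pads are 15 mm wide; open, the fingers measure 128 mm over their backs; the gripper's body (75 mm by 188 mm) begins 65 mm behind the grasp point.
Start: joints at [-74.336, 7.471, 85.268, -0, 87.261, -4.893], TCP at [0.211, -0.562, 0.219] pointing down, gripper open.
Joint ranges: [-169.43, 169.43], [-51.17, 129.36], [1.28, 143.12], [-76.62, 256.62], [0, 156.53], [-152.29, 152.29]. Speed limits (degrees/s): [136.94, 136.94, 159.86, 180, 180, 180].

INTERFACE

Orientations are given as a 3x3 rotation matrix whose columns are the frame's x, y, z axes.
In Python, from bench import bot gives the robot as it stands.
- The arm moves only by the tool drive_tool, never from a script. Its argument "motion" is a list that holds one entry, the list of rows, each a list of 5 numbers: the shift along the world's x, y, z in m, then the turn about the world's z in degrees, then the gripper's target within -1 to 1 (fully open at 1, half-way at 0, shut at -1). In form: [[[x, y, z, spin, grip], ...]]. A call has 1 to 20 rows; each row is the pose to reach, as a shift and turn from the pose commanded when the call began; what a row does not reach only later rows make up. A row lasts 1/12 s, in which the tool goes at most 41.7 mm and 7.16 degrees, less where a joint would pass 70% of its speed; a pose out of reach is approached as far as the arm can. A call with a gripper value outside its range is refused whole. The fingers move at their own pace and stop on an object; "force" is the grip in N (left out, the last holds). Time passes only in rows, so rows that repeat a pose let the fingers close. It gives the time, the measured TCP pose, the force and the opening at its end, in the units of the state.
- bot.get_obs(): the state, without advancing time (a new reading comes with each control period).
- bot.grab_frame(name): name is "scene" or "top" or "wrist"; returns a dict with "img" (480x640x3 uint8, red, green, blue), "z_map" (480x640 float32, m along the optical axis (not along the pixel's ray), 0 where there is no reading), "mtx" (3x3 intrinsics, pixels), "rvec" (rotation vector, rad) and "tvec" (3), from world to camera coordinates, as OpenCV has them. Camera axes: x right, y down, z forward; pixel columns grow to the right and rows downward; lengths in m; the calibration is good to about 2 mm. A picture is of the moment at which its call begins.
- bot.finish_job(): hands the job in, once; it reports no verdict.
Trained networks look in the newest picture that a camera, given by its name, has taken for a name from the list of things; names that differ only in an ending like _2 or _b are one class to them, and where a whole thing is asked for, a point or a joint stands for the part that bears it (a point fixed in the world has none). Each returns a list of dicts, best first, with "p" (0 to 1); they miss things now and then, are a little off and sometimes report something else, mostly with a low value. They report only what shows in the picture. A call takes as long as a camera call. They do not tell look-alikes from the thing itself.
- bot.cut_out(camera, label): "region" (480x640 bool, what is visible of it) and "at" ([row, column] in pixels, amid what is visible of it).
The state is a dict: "t": time; "joint_positions": joint angles; "dq": joint speeds; "joint_efforts": joint torques, N m; "eef_pos": TCP position; "eef_rot": TCP orientation; "wrist_force": force on the tool from outside, world axes, zero at the start; "moment": the same for the moment, N m; "finger_gap": opening from 0.0 (shut) to 1.0 (fully open).
Only numpy, scipy, OpenCV 4.12 (cv2) and the standard library are available. Lean on these libraries where they do the work, as an engineer would, in place of code of your own. Each camera call takes 0.05 s, during which the arm holds its last target.

## Working session

There is one attempt and no reset: what is moved stays moved. The work goes in short steps, Python scripts to look and compute and a tool call to move; the robot and the scene stay as the last step left them, time stands still between calls to the robot, and variables do not carry over. Pictures are saved under pics/ and viewed, and the job is handed in when it is done.

Besides the shell and the picture viewer there is one more tool, called after "Emit:" by a JSON object that holds its "method" and its "body", one argument or row to a line. drive_tool: Moves the arm, as the interface text tells. Its arguments: {"type":"object","properties":{"motion":{"type":"array","items":{"type":"array","items":{"type":"array","items":{"type":"number"}}}},"force":{"type":"number"}},"required":["motion"]}

```bash
ls; mkdir -p pics
python3 - <<'E'
from bench import bot
import cv2
o=bot.get_obs(); print({k:o[k] for k in ('t','eef_pos','eef_rot','wrist_force','finger_gap')})
for n in ('scene','top'):
    f=bot.grab_frame(n); cv2.imwrite(f'pics/{n}0.png',f['img'][...,::-1])
    print(n,f['mtx'],f['rvec'],f['tvec'])
    for l in ('drift','plate_hole','upright','rest','plain_pin'):
        for d in bot.cut_out(n,l)[:3]: print(l,d['p'],d['at'],d['region'].sum())
E
```

```text
pics
{'t': 0.0, 'eef_pos': array([ 0.21054068, -0.56124005,  0.21757688]), 'eef_rot': array([[ 9.36326764e-01,  3.51129543e-01, -4.85223483e-04],
       [ 3.51129835e-01, -9.36325072e-01,  1.78860846e-03],
       [ 1.73706359e-04, -1.84509841e-03, -9.99998283e-01]]), 'wrist_force': array([ 0.70148827,  0.19951439, -0.62618703]), 'finger_gap': 1.004965359428411}
scene [[483.53649812   0.         317.54967904]
 [  0.         483.53649812 233.9281555 ]
 [  0.           0.           1.        ]] [ 0.88296335  2.7034224  -0.85370152] [ 0.46257848 -0.22487054  1.36335206]
drift 0.88 [313.8, 350.1] 406
drift 0.78 [363.0, 334.9] 399
plate_hole 0.78 [192.4, 285.0] 1334
plate_hole 0.19 [259.5, 214.1] 486
upright 0.66 [199.9, 285.5] 3432
rest 0.9 [316.8, 363.2] 2521
plain_pin 0.64 [287.6, 385.4] 379
plain_pin 0.36 [229.2, 387.1] 907
top [[462.49348129   0.         318.39017474]
 [  0.         462.49348129 230.83723207]
 [  0.           0.           1.        ]] [ 2.1121728  -2.13542252  0.15231927] [0.01463325 0.57279893 1.29944101]
plate_hole 0.65 [296.0, 319.3] 363
plate_hole 0.63 [233.8, 374.4] 1202
upright 0.93 [234.1, 375.2] 2345
upright 0.52 [228.4, 256.8] 1201
rest 0.69 [228.7, 256.8] 1134
rest 0.4 [233.1, 375.4] 1227
plain_pin 0.54 [237.9, 253.3] 162
```

View pics/scene0.png

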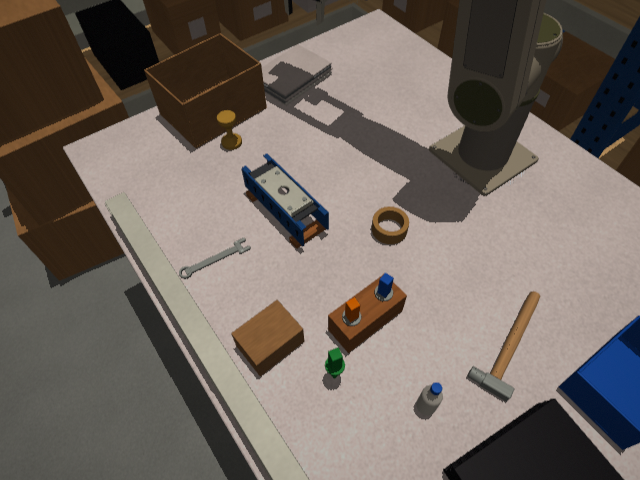

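View pics/top0.png

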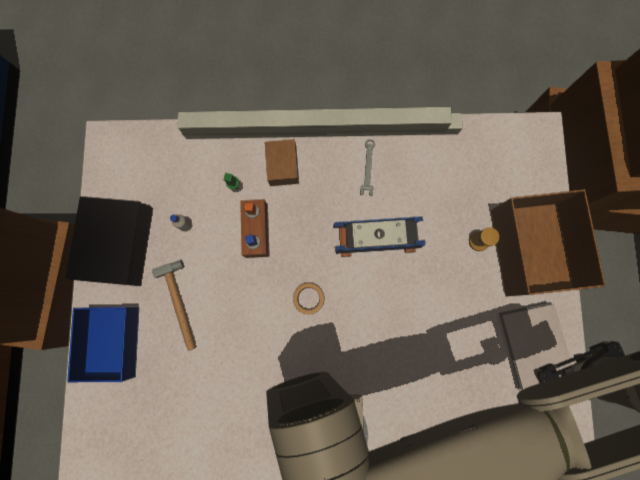

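The scene shows the orange drift at about (352,312) in the rest block, the blue pin at (386,287), the green look-alike at (335,362) and the plate hole at (284,190). In the top view the drift is at (250,208) and the hole at (379,234). Next I'll convert these pixels to positions.

```bash
cat > h.py <<'E'
import numpy as np, cv2
from bench import bot
def cloud(f):
    K=f['mtx'];R=cv2.Rodrigues(np.array(f['rvec'],float))[0];t=np.array(f['tvec']).ravel()
    v,u=np.mgrid[0:480,0:640];z=f['z_map']
    P=np.stack([(u-K[0,2])/K[0,0]*z,(v-K[1,2])/K[1,1]*z,z],-1)
    W=(P-t)@R; W[z<=0]=np.nan
    return W
def proj(f,p):
    return cv2.projectPoints(np.array(p,float).reshape(-1,3),np.array(f['rvec'],float),np.array(f['tvec'],float),f['mtx'],None)[0][:,0]
def ray(f,uv,z):
    K=f['mtx'];R=cv2.Rodrigues(np.array(f['rvec'],float))[0];t=np.array(f['tvec']).ravel()
    d=R.T@np.array([(uv[0]-K[0,2])/K[0,0],(uv[1]-K[1,2])/K[1,1],1]);c=-R.T@t
    return c+d*(z-c[2])/d[2]
E
python3 - <<'E'
from h import *
for n in ('scene','top'):
    f=bot.grab_frame(n);W=cloud(f);hsv=cv2.cvtColor(f['img'],cv2.COLOR_RGB2HSV)
    H,S,V=hsv[...,0],hsv[...,1],hsv[...,2]
    m=(H>4)&(H<14)&(S>210)&(V>120)&(W[...,2]>0.08)&(W[...,2]<.16)
    k=m&(W[...,2]>0.13); print(n,'orange',m.sum(),k.sum(),np.nanmean(W[m],0),np.nanmean(W[k],0),np.nanmax(W[m],0),np.nanmin(W[m],0))
    if k.sum()>4: print(cv2.minAreaRect((W[k][:,:2]*1000).astype(np.float32)))
    b=(np.abs(W[...,2]-.075)<.006)&(H>4)&(H<14)&(W[...,1]>0.05)&(W[...,1]<.4)&(W[...,0]>.3)&(W[...,0]<.75)
    b=b&(np.hypot(W[...,0]-.62,W[...,1]-.18)<.14)
    print('rest',b.sum(),cv2.minAreaRect((W[b][:,:2]*1000).astype(np.float32)))
    p=(V>130)&(S<60)&(np.abs(W[...,2]-.088)<.008)&(W[...,1]<0)&(W[...,1]>-.35)
    print('plate',p.sum(),cv2.minAreaRect((W[p][:,:2]*1000).astype(np.float32)))
    B=(H>100)&(H<125)&(S>120)&(np.abs(W[...,2]-.09)<.006)&(W[...,1]<0)&(W[...,1]>-.35)
    print('upr',B.sum(),cv2.minAreaRect((W[B][:,:2]*1000).astype(np.float32)))
f=bot.grab_frame('top');print(ray(f,(379,234),.088))
f=bot.grab_frame('scene');print(ray(f,(284,190),.088))
f=bot.grab_frame('wrist');cv2.imwrite('pics/w0.png',f['img'][...,::-1])
R=cv2.Rodrigues(np.array(f['rvec'],float))[0];c=-R.T@f['tvec'];o=bot.get_obs()
print('cam in tool',o['eef_rot'].T@(c.ravel()-o['eef_pos']),o['eef_rot'].T@R.T,f['mtx'])
E
```

```text
scene orange 18 18 [0.62966122 0.19959388 0.13807952] [0.62966122 0.19959388 0.13807952] [0.63989179 0.21179407 0.13969951] [0.61931067 0.190763   0.13488665]
((629.7198486328125, 201.23524475097656), (21.043880462646484, 20.23033905029297), 88.13150787353516)
rest 1599 ((622.7799072265625, 188.71739196777344), (111.97701263427734, 250.186767578125), 74.88831329345703)
plate 1115 ((716.1264038085938, -180.53245544433594), (403.1621398925781, 324.1653137207031), 2.3326528072357178)
upr 470 ((-63.47222900390625, -161.1136474609375), (1337.1051025390625, 251.27967834472656), 0.06614219397306442)<stdin>:6: RuntimeWarning: Mean of empty slice
Traceback (most recent call last):
ValueError: zero-size array to reduction operation fmax which has no identity
```

Run:
```python
from h import *
f=bot.grab_frame('top');print(ray(f,(379,234),.088), ray(f,(250,208),.139),ray(f,(252,240),.139))
f=bot.grab_frame('scene');print(ray(f,(284,190),.088));W=cloud(f)
print(W[312,352],W[287,386], W[300:309:2,350:356:2])
f=bot.grab_frame('wrist');cv2.imwrite('pics/w0.png',f['img'][...,::-1])
R=cv2.Rodrigues(np.array(f['rvec'],float))[0];c=-R.T@np.array(f['tvec']).ravel();o=bot.get_obs()
print('cam in tool',o['eef_rot'].T@(c.ravel()-o['eef_pos']),o['eef_rot'].T@R.T,f['mtx'],o['t'])
```

```text
[ 0.55494877 -0.16300644  0.088     ] [0.62364188 0.19358826 0.139     ] [0.53473397 0.18674909 0.139     ]
[ 0.5568359  -0.15792029  0.088     ]
[0.63654899 0.2091875  0.12145584] [0.54768011 0.20780267 0.125607  ] [[[0.62950956 0.19263033 0.13898571]
  [0.62687087 0.19553583 0.14051086]
  [0.62251783 0.1966307  0.13718268]]

 [[0.63285887 0.19677298 0.14085876]
  [0.62872595 0.19806492 0.13807045]
  [0.62533614 0.20016709 0.13744764]]

 [[0.63515849 0.19977868 0.13973773]
  [0.63193439 0.20202746 0.13954201]
  [0.62853149 0.20409212 0.13883743]]

 [[0.63776576 0.20311418 0.13954523]
  [0.63420914 0.2049981  0.13835548]
  [0.63014948 0.2063746  0.13573672]]

 [[0.63980422 0.20583587 0.13769631]
  [0.63722705 0.20875149 0.13937777]
  [0.63302747 0.20996371 0.13629309]]]
cam in tool [ 7.62951490e-02  9.00404092e-05 -1.66731044e-01] [[ 1.11599922e-04 -9.61223224e-01 -2.75771465e-01]
 [ 9.99999015e-01  4.93170894e-04 -1.31430388e-03]
 [ 1.39934187e-03 -2.75771046e-01  9.61222332e-01]] [[392.58444236   0.         321.48284897]
 [  0.         392.58444236 242.62141794]
 [  0.           0.           1.        ]] 0.85
```

View pics/w0.png

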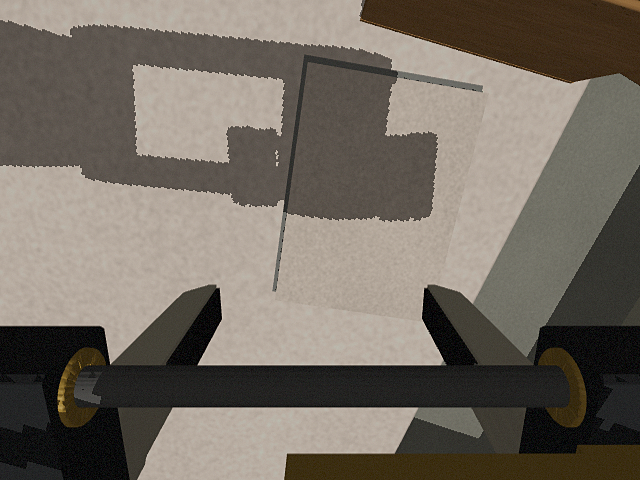

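Emit:
{"method": "drive_tool", "body": {
  "motion": [
    [[0.03,0.04,0.01,-2,1],[0.06,0.07,0.02,-4,1],[0.09,0.1,0.03,-6,1],[0.12,0.13,0.03,-8,1],[0.14,0.16,0.03,-10,1],[0.16,0.19,0.03,-12,1],[0.18,0.22,0.03,-14,1],[0.2,0.25,0.03,-16,1],[0.22,0.28,0.03,-18,1],[0.24,0.31,0.03,-20,1],[0.26,0.34,0.03,-20.6,1],[0.28,0.37,0.03,-20.6,1],[0.3,0.4,0.03,-20.6,1],[0.32,0.4,0.03,-20.6,1],[0.335,0.4,0.03,-20.6,1],[0.335,0.4,0.03,-20.6,1],[0.335,0.4,0.03,-20.6,1],[0.335,0.4,0.03,-20.6,1]]
  ]
}}

```text
t: 2.35
eef_pos: [0.545, -0.162, 0.2485]
eef_rot: [[1.0, -0.001, -0.001], [-0.001, -1.0, 0.0], [-0.001, -0.0, -1.0]]
wrist_force: [-0.9, -0.8, -0.1]
finger_gap: 1.0
```

Run:
```python
from h import *
f=bot.grab_frame('wrist');cv2.imwrite('pics/w1.png',f['img'][...,::-1]);np.savez('w1.npz',**f)
o=bot.get_obs();print(o['t'],o['eef_pos'],o['wrist_force'],o['joint_positions'])
```

```text
2.4 [ 0.5449223  -0.16218477  0.24857754] [-0.63715996 -0.63052293  0.45637462] [-2.17347206e+01  2.01179866e+00  8.79196668e+01 -9.82887541e-03
  9.00972515e+01  6.83506927e+01]
```

View pics/w1.png

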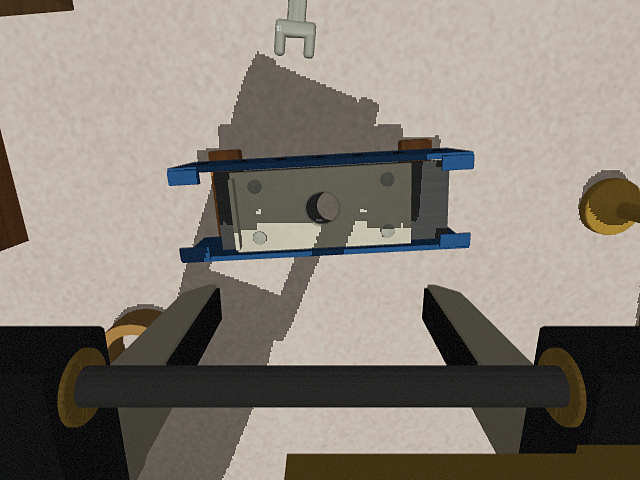

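Run:
```python
from h import *
f=np.load('w1.npz');im=f['img'][...,::-1][140:270,160:480]
cv2.imwrite('pics/w1z.png',cv2.resize(im,None,fx=2.5,fy=2.5,interpolation=cv2.INTER_NEAREST))
c=f['img'][185:232,298:348][...,::-1]
cv2.imwrite('pics/w1h.png',cv2.resize(c,None,fx=12,fy=12,interpolation=cv2.INTER_NEAREST))
W=cloud(f);print(np.round(W[208,300:346:2,2],3));print(np.round(W[190:228:2,323,2],3))
print(W[208,290],W[208,370])
```

```text
[ 0.09   0.09   0.089  0.079  0.078  0.078  0.08   0.078  0.077  0.001
  0.001  0.001  0.     0.001 -0.    -0.001  0.     0.002  0.001  0.084
  0.087  0.09   0.089]
[ 0.089  0.078  0.001  0.001  0.001 -0.     0.     0.    -0.001 -0.
  0.    -0.001  0.001  0.002  0.077  0.078  0.079  0.086  0.089]
[ 0.55773006 -0.13520844  0.08805737] [ 0.55770626 -0.2028383   0.08819314]
```

View pics/w1h.png

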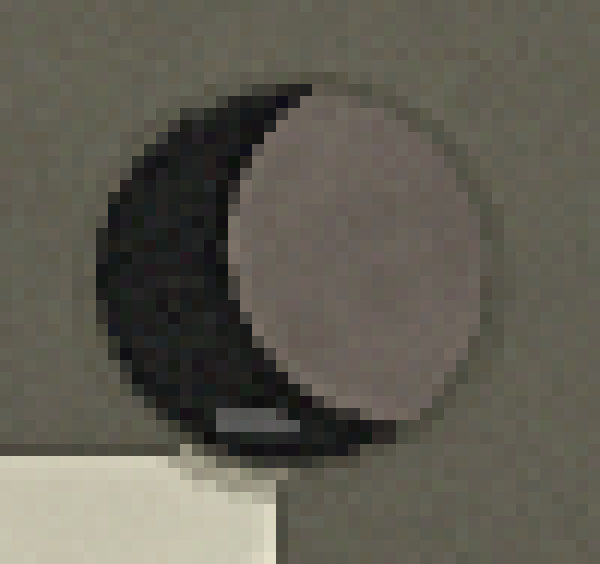

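View pics/w1z.png

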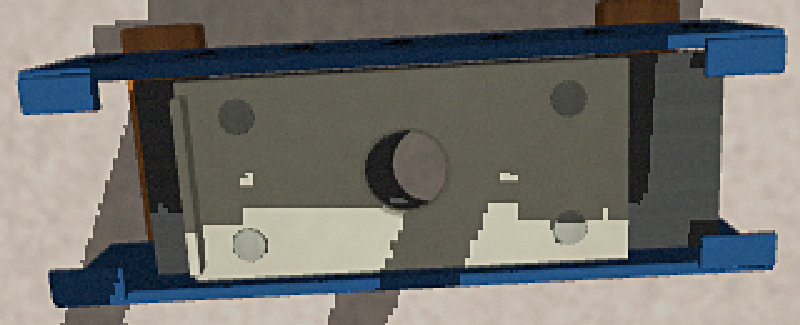

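Run:
```python
from h import *
from scipy.optimize import least_squares
f=np.load('w1.npz');W=cloud(f)
m=np.zeros((480,640),np.uint8);m[185:232,298:348]=(W[185:232,298:348,2]<.0855)
cn=max(cv2.findContours(m,cv2.RETR_EXTERNAL,cv2.CHAIN_APPROX_NONE)[0],key=len)[:,0]
P=np.array([ray(f,p,.088)[:2] for p in cn])
s=least_squares(lambda q:np.hypot(P[:,0]-q[0],P[:,1]-q[1])-q[2],[.556,-.162,.014],loss='soft_l1',f_scale=.0005)
print('hole',s.x,P.min(0),P.max(0))
# strap left edge: floor region left boundary
F=(W[...,2]<.03);pts=[]
for r in range(192,219):
    c=[c for c in range(300,345) if F[r,c]]
    if c: pts.append(ray(f,(c[0]-.5,r),.078)[:2])
Q=np.array(pts)
s2=least_squares(lambda q:np.hypot(Q[:,0]-q[0],Q[:,1]-q[1])-.014,[.556,-.175],loss='soft_l1',f_scale=.0005)
print('strap',s2.x,np.abs(s2.fun).mean(), (s2.x-s.x[:2])*1000)
# upright direction: blue edges top 
hsv=cv2.cvtColor(f['img'],cv2.COLOR_RGB2HSV)
B=(hsv[...,0]>100)&(hsv[...,0]<125)&(hsv[...,1]>120)&(W[...,2]>.084)&(W[...,2]<.1)
print('upr',cv2.minAreaRect((W[B][:,:2]*1000).astype(np.float32)))
pl=(np.abs(W[...,2]-.088)<.003)&~B&(abs(W[...,0]-.556)<.04)&(abs(W[...,1]+.17)<.1)
print('plate',cv2.minAreaRect((W[pl][:,:2]*1000).astype(np.float32)))
```

```text
hole [ 0.55784714 -0.16205324  0.01335071] [ 0.5446816  -0.17581139] [ 0.5712785  -0.14870704]
strap [ 0.55844772 -0.17156095] 0.0002277762751434632 [ 0.60058065 -9.50770391]
upr ((557.41650390625, -162.0294189453125), (82.28668212890625, 249.32444763183594), 3.0908169746398926)
plate ((555.517822265625, -169.21246337890625), (77.44671630859375, 198.39418029785156), 2.9246933460235596)
```

The zoom shows plate hole at (322,208) px, and through it the floor lies to the image right: the strap hole sits ~9.5 mm toward world -y (upright tilted about 3°). Now the drift.

Emit:
{"method": "drive_tool", "body": {
  "motion": [
    [[0.005,0.03,0,0,1],[0.01,0.06,0,0,1],[0.015,0.09,0,0,1],[0.02,0.12,0,0,1],[0.03,0.15,0,0,1],[0.035,0.18,0,0,1],[0.04,0.21,0,0,1],[0.05,0.24,0,0,1],[0.055,0.27,0,0,1],[0.06,0.3,0,0,1],[0.065,0.33,0,0,1],[0.07,0.36,0,0,1],[0.07,0.36,0,0,1],[0.07,0.36,0,0,1],[0.07,0.36,0,0,1]]
  ]
}}

```text
t: 3.65
eef_pos: [0.6155, 0.1971, 0.2487]
eef_rot: [[1.0, -0.001, -0.0], [-0.001, -1.0, -0.001], [-0.0, 0.001, -1.0]]
wrist_force: [0.7, -0.3, 1.4]
finger_gap: 1.001
```

Run:
```python
from h import *
f=bot.grab_frame('wrist');cv2.imwrite('pics/w2.png',f['img'][...,::-1]);np.savez('w2.npz',**f)
o=bot.get_obs();print(o['t'],o['eef_pos'],o['wrist_force'])
W=cloud(f);hsv=cv2.cvtColor(f['img'],cv2.COLOR_RGB2HSV)
m=(hsv[...,0]<14)&(hsv[...,1]>200)&(abs(W[...,2]-.139)<.004)&(np.hypot(W[...,0]-.63,W[...,1]-.2)<.05)
print(m.sum(),np.median(W[m],0),cv2.minAreaRect((W[m][:,:2]*1000).astype(np.float32)))
m8=m.astype(np.uint8);c=max(cv2.findContours(m8,cv2.RETR_EXTERNAL,cv2.CHAIN_APPROX_NONE)[0],key=len)
print(cv2.minAreaRect(c))
# corners by ray at z=.139
print(cv2.minAreaRect(np.array([ray(f,p,.139)[:2]*1000 for p in c[:,0]],np.float32)))
```

```text
3.7 [0.61558921 0.1967062  0.24880904] [ 0.71453106 -1.17814336  0.14252502]
507 [0.62940113 0.1996778  0.13960122] ((629.2021484375, 199.4871826171875), (21.859130859375, 21.895336151123047), 86.21923065185547)
((318.3470458984375, 219.48822021484375), (30.06502914428711, 30.371814727783203), 4.398705005645752)
((629.559814453125, 199.42971801757812), (21.732608795166016, 22.389514923095703), 85.39256286621094)
```

View pics/w2.png

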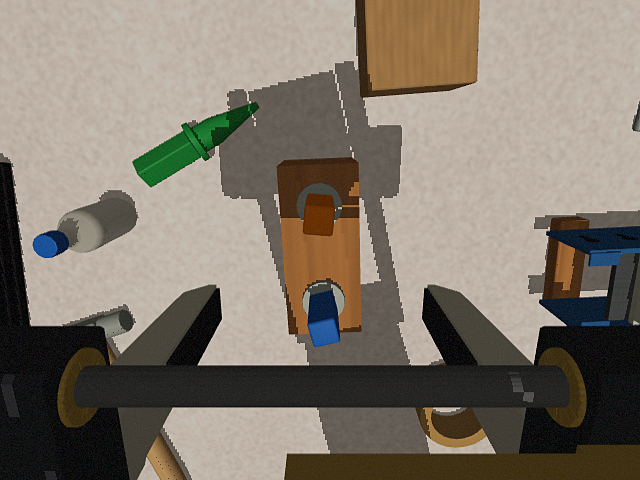

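Emit:
{"method": "drive_tool", "body": {
  "motion": [
    [[0.007,0.0015,-0.01,-2,1],[0.014,0.0027,-0.03,-4.3,1],[0.014,0.0027,-0.055,-4.3,1],[0.014,0.0027,-0.08,-4.3,1],[0.014,0.0027,-0.105,-4.3,1],[0.014,0.0027,-0.125,-4.3,1],[0.014,0.0027,-0.145,-4.3,1],[0.014,0.0027,-0.155,-4.3,1],[0.014,0.0027,-0.155,-4.3,1],[0.014,0.0027,-0.155,-4.3,1]]
  ]
}}

```text
t: 4.53
eef_pos: [0.6297, 0.1999, 0.0939]
eef_rot: [[0.997, -0.077, -0.001], [-0.077, -0.997, -0.0], [-0.001, 0.0, -1.0]]
wrist_force: [0.7, -1.0, 0.9]
finger_gap: 0.998
```

Run:
```python
from h import *
f=bot.grab_frame('wrist');cv2.imwrite('pics/w3.png',f['img'][...,::-1])
o=bot.get_obs();print(o['t'],o['eef_pos'],o['wrist_force'])
```

```text
4.5833 [0.63050411 0.20033462 0.09511587] [-0.00129165 -0.58798776  0.0460757 ]
```

View pics/w3.png

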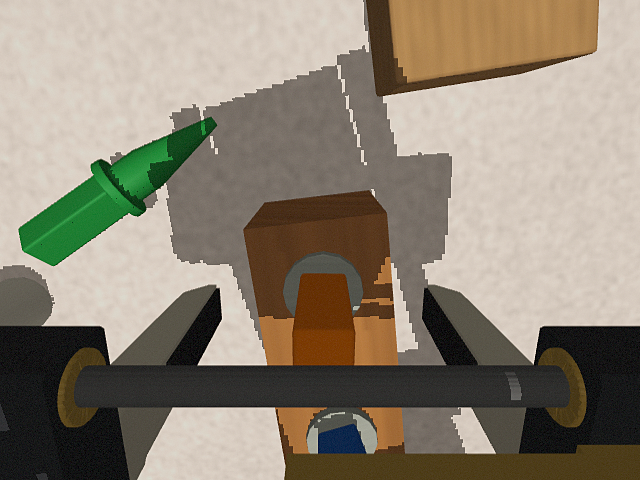

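The orange grip is centred between the fingers (column ~324, fingers at 220 and 425). Next I close the gripper.

Emit:
{"method": "drive_tool", "body": {
  "motion": [
    [[0,0,0,0,-1],[0,0,0,0,-1],[0,0,0,0,-1],[0,0,0,0,-1],[0,0,0,0,-1],[0,0,0,0,-1],[0,0,0,0,-1],[0,0,0,0,-1],[0,0,0,0,-1],[0,0,0,0,-1],[0,0,0,0,-1],[0,0,0,0,-1]]
  ],
  "force": 50
}}

```text
t: 5.58
eef_pos: [0.6298, 0.2006, 0.0936]
eef_rot: [[0.997, -0.076, 0.0], [-0.076, -0.997, -0.0], [0.0, 0.0, -1.0]]
wrist_force: [-0.5, -1.5, 0.6]
finger_gap: 0.233
```

Emit:
{"method": "drive_tool", "body": {
  "motion": [
    [[0,0,0.005,0,-1],[0,0,0.015,0,-1],[0,0,0.03,0,-1],[0,0,0.045,0,-1],[0,0,0.06,0,-1],[0,0,0.075,0,-1],[0,0,0.09,0,-1],[0,0,0.105,0,-1],[0,0,0.12,0,-1],[0,0,0.13,0,-1],[0,0,0.135,0,-1],[0,0,0.135,0,-1],[0,0,0.135,0,-1]]
  ]
}}

```text
t: 6.67
eef_pos: [0.6295, 0.201, 0.2283]
eef_rot: [[0.997, -0.076, -0.0], [-0.076, -0.997, 0.0], [-0.0, 0.0, -1.0]]
wrist_force: [0.5, -0.2, -4.6]
finger_gap: 0.238
```

Run:
```python
from h import *
f=bot.grab_frame('wrist');cv2.imwrite('pics/w4.png',f['img'][...,::-1])
for n in('scene','top'):
  g=bot.grab_frame(n);cv2.imwrite(f'pics/{n}4.png',g['img'][...,::-1])
o=bot.get_obs();print(o['t'],o['eef_pos'],o['wrist_force'],o['moment'])
```

```text
6.8167 [0.62900348 0.20075064 0.22704443] [-0.0199625  -0.48529299 -4.40986328] [ 0.07263221 -0.01718939 -0.00567969]
```

View pics/w4.png

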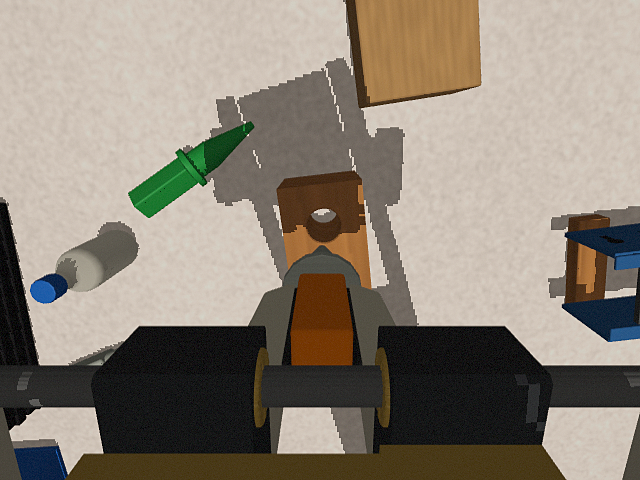

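View pics/scene4.png

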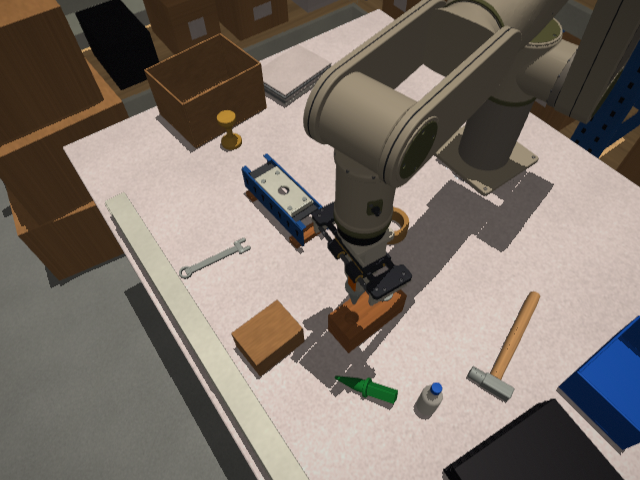

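Run:
```python
from h import *
a=cv2.imread('pics/top0.png')[130:300,180:350];b=cv2.imread('pics/top4.png')[130:300,180:350]
cv2.imwrite('pics/cmp.png',cv2.resize(np.hstack([a,b]),None,fx=2.3,fy=2.3,interpolation=cv2.INTER_NEAREST))
a=cv2.imread('pics/scene0.png')[270:420,280:450];b=cv2.imread('pics/scene4.png')[270:420,280:450]
cv2.imwrite('pics/cmp2.png',cv2.resize(np.hstack([a,b]),None,fx=2.3,fy=2.3,interpolation=cv2.INTER_NEAREST))
f=dict(np.load('w2.npz'));W=cloud(f);h=cv2.cvtColor(f['img'],cv2.COLOR_RGB2HSV);m=(h[...,0]>50)&(h[...,0]<75)&(h[...,1]>150);print(np.nanmin(W[m],0),np.nanmax(W[m],0))
```

```text
[ 0.47879524 -0.08995694  0.00236762] [0.71807865 0.54014313 0.3589181 ]
```

View pics/cmp.png

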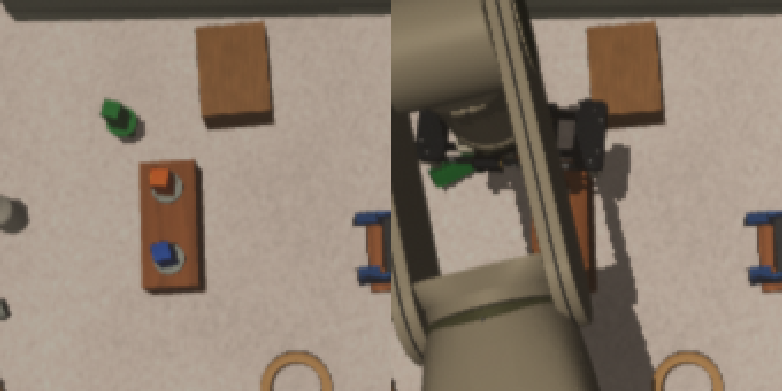

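View pics/cmp2.png

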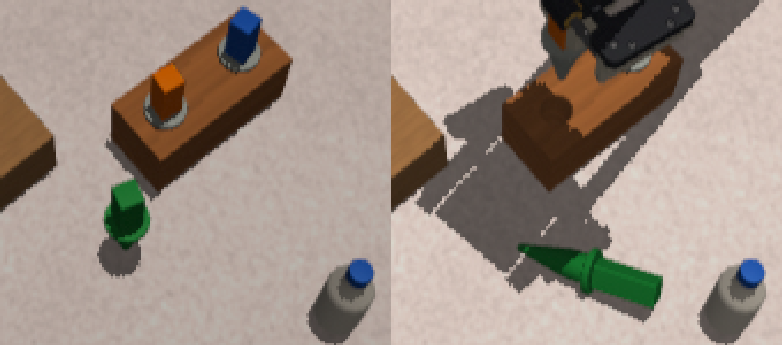

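The green look-alike stood balanced on its tip at t≈0. By my first close picture it was already lying down, and the gripper had never been below 0.22 m there, so it toppled without contact. I'll leave it alone. The drift is held straight (wrist view (322,310)) and weighs about 0.45 kg, so I carry it over the plate hole.

Emit:
{"method": "drive_tool", "body": {
  "motion": [
    [[-0.005,-0.02,0,0.5,-1],[-0.01,-0.05,0,1,-1],[-0.015,-0.08,0,2,-1],[-0.02,-0.11,0,3,-1],[-0.025,-0.14,0,4,-1],[-0.03,-0.17,0,5,-1],[-0.035,-0.2,0,6,-1],[-0.045,-0.23,0,7.4,-1],[-0.05,-0.26,0,7.4,-1],[-0.055,-0.29,0,7.4,-1],[-0.06,-0.32,0,7.4,-1],[-0.065,-0.345,0,7.4,-1],[-0.071,-0.36,0,7.4,-1],[-0.071,-0.366,0,7.4,-1],[-0.071,-0.366,0,7.4,-1],[-0.071,-0.366,-0.01,7.4,-1],[-0.071,-0.366,-0.025,7.4,-1],[-0.071,-0.366,-0.03,7.4,-1],[-0.071,-0.366,-0.03,7.4,-1],[-0.071,-0.366,-0.03,7.4,-1]]
  ]
}}

```text
t: 8.48
eef_pos: [0.5585, -0.164, 0.1979]
eef_rot: [[0.999, 0.055, -0.001], [0.055, -0.999, 0.001], [-0.001, -0.001, -1.0]]
wrist_force: [0.1, -0.5, -3.7]
finger_gap: 0.23
```

Run:
```python
from h import *
o=bot.get_obs();print(o['t'],o['eef_pos'],o['wrist_force'],o['moment'])
f=bot.grab_frame('wrist');cv2.imwrite('pics/w5.png',f['img'][...,::-1])
g=bot.grab_frame('scene');p=g['img'][...,::-1][120:260,200:370]
cv2.imwrite('pics/s5.png',cv2.resize(p,None,fx=4,fy=4,interpolation=cv2.INTER_CUBIC))
e=o['eef_pos'];print(proj(g,[e[0],e[1],e[2]-.087]),proj(g,[.5577,-.162,.088]))
```

```text
8.4833 [ 0.55850207 -0.16395658  0.19786594] [ 0.12542379 -0.51820892 -3.73682632] [0.01852018 0.00095206 0.01587075]
[[281.37057681 182.65984439]] [[282.78426737 189.13349399]]
```

View pics/w5.png

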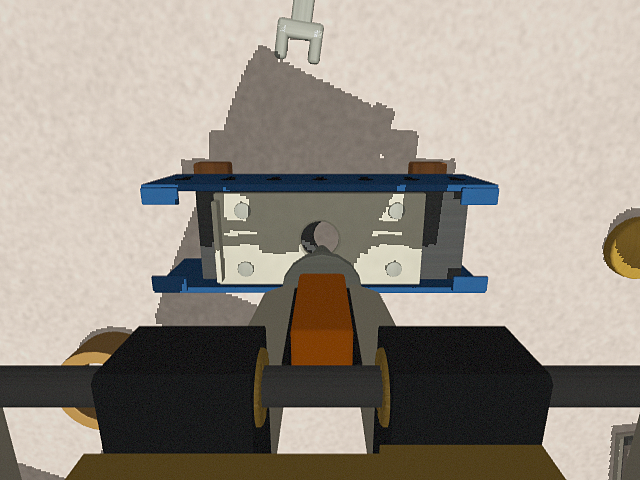

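View pics/s5.png

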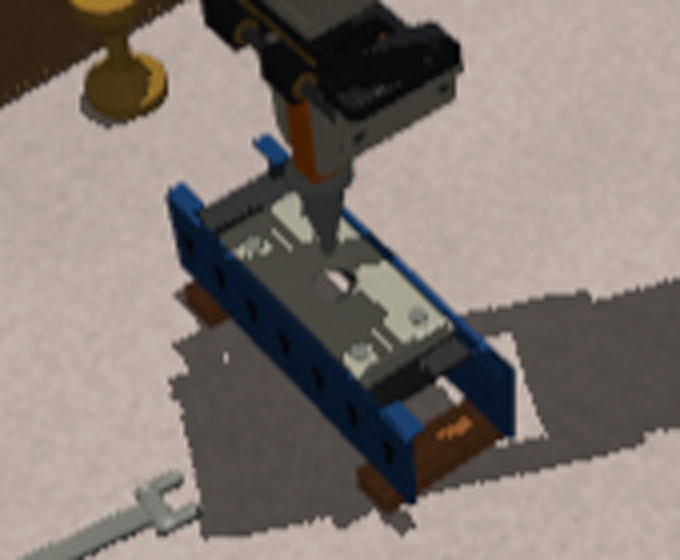

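Emit:
{"method": "drive_tool", "body": {
  "motion": [
    [[0,-0.002,-0.003,0,-1],[0,-0.002,-0.006,0,-1],[0,-0.002,-0.009,0,-1],[0,-0.002,-0.012,0,-1],[0,-0.002,-0.015,0,-1],[0,-0.002,-0.018,0,-1],[0,-0.002,-0.021,0,-1],[0,-0.002,-0.024,0,-1],[0,-0.002,-0.027,0,-1],[0,-0.002,-0.03,0,-1],[0,-0.002,-0.03,0,-1]]
  ]
}}

```text
t: 9.5
eef_pos: [0.5583, -0.1669, 0.1677]
eef_rot: [[0.999, 0.053, -0.001], [0.053, -0.999, 0.0], [-0.001, -0.001, -1.0]]
wrist_force: [-0.8, -0.7, -4.4]
finger_gap: 0.231
```

Emit:
{"method": "drive_tool", "body": {
  "motion": [
    [[0,0,-0.001,0,-1],[0,0,-0.002,0,-1],[0,0,-0.003,0,-1],[0,0,-0.004,0,-1],[0,0,-0.005,0,-1]]
  ]
}}

```text
t: 9.92
eef_pos: [0.5588, -0.1671, 0.1637]
eef_rot: [[0.999, 0.053, 0.0], [0.053, -0.999, -0.0], [0.0, 0.0, -1.0]]
wrist_force: [-1.0, -0.1, -4.3]
finger_gap: 0.232
```

Emit:
{"method": "drive_tool", "body": {
  "motion": [
    [[0,0,-0.001,0,-1],[0,0,-0.002,0,-1],[0,0,-0.003,0,-1],[0,0,-0.004,0,-1],[0,0,-0.005,0,-1],[0,0,-0.005,0,-1]]
  ]
}}

```text
t: 10.42
eef_pos: [0.5586, -0.167, 0.1583]
eef_rot: [[0.999, 0.053, -0.0], [0.053, -0.999, 0.0], [-0.0, -0.0, -1.0]]
wrist_force: [-1.1, -0.2, -4.5]
finger_gap: 0.232
```

Emit:
{"method": "drive_tool", "body": {
  "motion": [
    [[0,-0.001,0,0,-1],[0,-0.002,0,0,-1],[0,-0.003,0,0,-1],[0,-0.004,0,0,-1],[0,-0.004,0,0,-1]]
  ]
}}

```text
t: 10.83
eef_pos: [0.5588, -0.1706, 0.1586]
eef_rot: [[0.999, 0.053, 0.0], [0.053, -0.999, 0.001], [0.0, -0.001, -1.0]]
wrist_force: [-0.0, 2.8, -3.0]
finger_gap: 0.235
```

Emit:
{"method": "drive_tool", "body": {
  "motion": [
    [[0,0,-0.001,0,-1],[0,0,-0.002,0,-1],[0,0,-0.003,0,-1],[0,0,-0.004,0,-1],[0,0,-0.005,0,-1],[0,0,-0.006,0,-1]]
  ]
}}

```text
t: 11.33
eef_pos: [0.5592, -0.1706, 0.1532]
eef_rot: [[0.999, 0.054, 0.001], [0.054, -0.999, 0.0], [0.001, -0.0, -1.0]]
wrist_force: [0.3, 5.4, 1.1]
finger_gap: 0.237
```

Emit:
{"method": "drive_tool", "body": {
  "motion": [
    [[0,0,-0.001,0,-1],[0,0,-0.002,0,-1],[0,0,-0.003,0,-1],[0,0,-0.004,0,-1],[0,0,-0.005,0,-1],[0,0,-0.006,0,-1]]
  ]
}}

```text
t: 11.83
eef_pos: [0.5592, -0.1706, 0.1472]
eef_rot: [[0.999, 0.054, 0.001], [0.054, -0.999, 0.0], [0.001, -0.0, -1.0]]
wrist_force: [-0.2, 4.8, 0.8]
finger_gap: 0.235
```

Emit:
{"method": "drive_tool", "body": {
  "motion": [
    [[0,0,-0.001,0,-1],[0,0,-0.002,0,-1],[0,0,-0.003,0,-1],[0,0,-0.004,0,-1],[0,0,-0.005,0,-1],[0,0,-0.006,0,-1]]
  ]
}}

```text
t: 12.33
eef_pos: [0.5592, -0.1706, 0.1412]
eef_rot: [[0.999, 0.054, 0.001], [0.054, -0.999, 0.0], [0.001, -0.0, -1.0]]
wrist_force: [-1.5, 4.7, 0.9]
finger_gap: 0.237
```

Emit:
{"method": "drive_tool", "body": {
  "motion": [
    [[0,0,-0.001,0,-1],[0,0,-0.002,0,-1],[0,0,-0.003,0,-1],[0,0,-0.004,0,-1]]
  ]
}}

```text
t: 12.67
eef_pos: [0.5591, -0.1706, 0.1372]
eef_rot: [[0.999, 0.054, 0.001], [0.054, -0.999, 0.0], [0.001, -0.0, -1.0]]
wrist_force: [-0.6, 5.6, 0.9]
finger_gap: 0.231
```

Emit:
{"method": "drive_tool", "body": {
  "motion": [
    [[0,0,-0.001,0,-1],[0,0,-0.002,0,-1],[0,0,-0.003,0,-1]]
  ]
}}

```text
t: 12.92
eef_pos: [0.5591, -0.1707, 0.1341]
eef_rot: [[0.999, 0.054, 0.001], [0.054, -0.999, 0.0], [0.001, -0.0, -1.0]]
wrist_force: [-1.0, 4.9, 1.4]
finger_gap: 0.237
```

Emit:
{"method": "drive_tool", "body": {
  "motion": [
    [[0,0,-0.001,0,-1],[0,0,-0.002,0,-1],[0,0,-0.003,0,-1]]
  ]
}}

```text
t: 13.17
eef_pos: [0.559, -0.1706, 0.1311]
eef_rot: [[0.999, 0.054, 0.001], [0.054, -0.999, 0.0], [0.001, -0.0, -1.0]]
wrist_force: [-0.6, 4.9, 1.2]
finger_gap: 0.234
```

Emit:
{"method": "drive_tool", "body": {
  "motion": [
    [[0,0,-0.0005,0,-1],[0,0,-0.001,0,-1],[0,0,-0.0015,0,-1],[0,0,-0.002,0,-1]]
  ]
}}

```text
t: 13.5
eef_pos: [0.559, -0.1707, 0.1291]
eef_rot: [[0.999, 0.054, 0.001], [0.054, -0.999, 0.0], [0.001, -0.0, -1.0]]
wrist_force: [-1.0, 5.4, 0.9]
finger_gap: 0.232
```

Emit:
{"method": "drive_tool", "body": {
  "motion": [
    [[0,0,-0.0005,0,-1],[0,0,-0.001,0,-1],[0,0,-0.001,0,-1]]
  ]
}}

```text
t: 13.75
eef_pos: [0.5589, -0.1707, 0.128]
eef_rot: [[0.999, 0.054, 0.0], [0.054, -0.999, 0.0], [0.0, -0.0, -1.0]]
wrist_force: [-0.3, 4.8, 0.6]
finger_gap: 0.231
```

Emit:
{"method": "drive_tool", "body": {
  "motion": [
    [[0,0,-0.0005,0,-1],[0,0,-0.001,0,-1],[0,0,-0.0015,0,-1]]
  ]
}}

```text
t: 14.0
eef_pos: [0.559, -0.1708, 0.1266]
eef_rot: [[0.999, 0.054, 0.001], [0.054, -0.999, 0.0], [0.001, -0.0, -1.0]]
wrist_force: [0.7, 4.5, 1.0]
finger_gap: 0.235
```

Emit:
{"method": "drive_tool", "body": {
  "motion": [
    [[0,0,-0.0005,0,-1],[0,0,-0.001,0,-1],[0,0,-0.0015,0,-1]]
  ]
}}

```text
t: 14.25
eef_pos: [0.5589, -0.1708, 0.125]
eef_rot: [[0.999, 0.054, 0.0], [0.054, -0.999, 0.0], [0.0, -0.0, -1.0]]
wrist_force: [-1.4, 5.8, 0.8]
finger_gap: 0.237
```

Emit:
{"method": "drive_tool", "body": {
  "motion": [
    [[0,0,-0.0005,0,-1],[0,0,-0.001,0,-1]]
  ]
}}

```text
t: 14.42
eef_pos: [0.5588, -0.1707, 0.1238]
eef_rot: [[0.999, 0.054, 0.0], [0.054, -0.999, 0.0], [0.0, -0.0, -1.0]]
wrist_force: [0.1, 5.0, -1.5]
finger_gap: 0.234
```

Emit:
{"method": "drive_tool", "body": {
  "motion": [
    [[0,0,-0.0005,0,-1],[0,0,-0.001,0,-1],[0,0,-0.0015,0,-1]]
  ]
}}

```text
t: 14.67
eef_pos: [0.5587, -0.1707, 0.1221]
eef_rot: [[0.999, 0.054, -0.0], [0.054, -0.999, 0.001], [-0.0, -0.001, -1.0]]
wrist_force: [-0.5, 5.0, -1.3]
finger_gap: 0.233
```

Emit:
{"method": "drive_tool", "body": {
  "motion": [
    [[0,0,-0.0005,0,-1],[0,0,-0.001,0,-1],[0,0,-0.0015,0,-1]]
  ]
}}

```text
t: 14.92
eef_pos: [0.5588, -0.1707, 0.1206]
eef_rot: [[0.999, 0.054, 0.0], [0.054, -0.999, 0.0], [0.0, -0.0, -1.0]]
wrist_force: [0.1, 4.7, -0.6]
finger_gap: 0.233
```

Emit:
{"method": "drive_tool", "body": {
  "motion": [
    [[0,0,-0.0005,0,-1],[0,0,-0.001,0,-1]]
  ]
}}

```text
t: 15.08
eef_pos: [0.5588, -0.1707, 0.1196]
eef_rot: [[0.999, 0.054, 0.0], [0.054, -0.999, 0.0], [0.0, -0.0, -1.0]]
wrist_force: [-0.8, 5.5, -1.4]
finger_gap: 0.235
```

Emit:
{"method": "drive_tool", "body": {
  "motion": [
    [[0,0,-0.0005,0,-1],[0,0,-0.001,0,-1]]
  ]
}}

```text
t: 15.25
eef_pos: [0.5588, -0.1708, 0.1186]
eef_rot: [[0.999, 0.054, 0.0], [0.054, -0.999, 0.0], [0.0, -0.0, -1.0]]
wrist_force: [-1.2, 4.7, -0.8]
finger_gap: 0.232
```

Emit:
{"method": "drive_tool", "body": {
  "motion": [
    [[0,0,-0.0005,0,-1],[0,0,-0.001,0,-1]]
  ]
}}

```text
t: 15.42
eef_pos: [0.5588, -0.1709, 0.1177]
eef_rot: [[0.999, 0.053, 0.0], [0.053, -0.999, 0.0], [0.0, -0.0, -1.0]]
wrist_force: [-0.4, 5.1, -1.3]
finger_gap: 0.234
```

Emit:
{"method": "drive_tool", "body": {
  "motion": [
    [[0,0,-0.0005,0,-1],[0,0,-0.001,0,-1]]
  ]
}}

```text
t: 15.58
eef_pos: [0.5587, -0.171, 0.1166]
eef_rot: [[0.999, 0.053, 0.0], [0.053, -0.999, 0.0], [0.0, -0.0, -1.0]]
wrist_force: [-0.4, 4.4, -1.4]
finger_gap: 0.232
```

Emit:
{"method": "drive_tool", "body": {
  "motion": [
    [[0,0,-0.0005,0,-1],[0,0,-0.001,0,-1]]
  ]
}}

```text
t: 15.75
eef_pos: [0.5587, -0.171, 0.1156]
eef_rot: [[0.999, 0.053, 0.0], [0.053, -0.999, 0.0], [0.0, -0.0, -1.0]]
wrist_force: [-0.0, 5.0, -0.7]
finger_gap: 0.236
```

Emit:
{"method": "drive_tool", "body": {
  "motion": [
    [[0,0,-0.0005,0,-1],[0,0,-0.001,0,-1]]
  ]
}}

```text
t: 15.92
eef_pos: [0.5587, -0.1711, 0.1146]
eef_rot: [[0.999, 0.053, -0.0], [0.053, -0.999, 0.0], [-0.0, -0.0, -1.0]]
wrist_force: [-0.5, 5.5, -0.8]
finger_gap: 0.234
```

Emit:
{"method": "drive_tool", "body": {
  "motion": [
    [[0,0,-0.0005,0,-1],[0,0,-0.001,0,-1],[0,0,-0.0015,0,-1],[0,0,-0.002,0,-1]]
  ]
}}

```text
t: 16.25
eef_pos: [0.5587, -0.1711, 0.1126]
eef_rot: [[0.999, 0.053, 0.0], [0.053, -0.999, -0.0], [0.0, 0.0, -1.0]]
wrist_force: [0.5, 5.4, -1.0]
finger_gap: 0.235
```

Emit:
{"method": "drive_tool", "body": {
  "motion": [
    [[0,0,-0.0005,0,-1],[0,0,-0.001,0,-1],[0,0,-0.0015,0,-1],[0,0,-0.002,0,-1]]
  ]
}}

```text
t: 16.58
eef_pos: [0.5587, -0.1711, 0.1106]
eef_rot: [[0.999, 0.053, -0.0], [0.053, -0.999, 0.0], [-0.0, -0.0, -1.0]]
wrist_force: [-0.4, 5.0, -1.5]
finger_gap: 0.234
```

Emit:
{"method": "drive_tool", "body": {
  "motion": [
    [[0,0,-0.0005,0,-1],[0,0,-0.001,0,-1],[0,0,-0.0015,0,-1]]
  ]
}}

```text
t: 16.83
eef_pos: [0.5587, -0.1711, 0.1091]
eef_rot: [[0.999, 0.053, -0.0], [0.053, -0.999, 0.0], [-0.0, -0.0, -1.0]]
wrist_force: [-0.4, 4.5, -1.0]
finger_gap: 0.233
```

Emit:
{"method": "drive_tool", "body": {
  "motion": [
    [[0,0,-0.0003,0,-1],[0,0,-0.0006,0,-1]]
  ]
}}

```text
t: 17.0
eef_pos: [0.5587, -0.1711, 0.1085]
eef_rot: [[0.999, 0.053, -0.0], [0.053, -0.999, 0.0], [-0.0, -0.0, -1.0]]
wrist_force: [-0.7, 4.9, -0.6]
finger_gap: 0.239
```

Next I step down in 0.3–0.5 mm moves until the collar lands.

Emit:
{"method": "drive_tool", "body": {
  "motion": [
    [[0,0,-0.0003,0,-1],[0,0,-0.0006,0,-1]]
  ]
}}

```text
t: 17.17
eef_pos: [0.5587, -0.1711, 0.1079]
eef_rot: [[0.999, 0.053, 0.0], [0.053, -0.999, 0.0], [0.0, -0.0, -1.0]]
wrist_force: [-0.4, 4.9, -0.8]
finger_gap: 0.232
```

Emit:
{"method": "drive_tool", "body": {
  "motion": [
    [[0,0,-0.0003,0,-1],[0,0,-0.0005,0,-1]]
  ]
}}

```text
t: 17.33
eef_pos: [0.5587, -0.1711, 0.1074]
eef_rot: [[0.999, 0.053, -0.0], [0.053, -0.999, -0.0], [-0.0, 0.0, -1.0]]
wrist_force: [0.3, 4.9, -1.1]
finger_gap: 0.234
```

Emit:
{"method": "drive_tool", "body": {
  "motion": [
    [[0,0,-0.0003,0,-1],[0,0,-0.0003,0,-1]]
  ]
}}

```text
t: 17.5
eef_pos: [0.5587, -0.1711, 0.1071]
eef_rot: [[0.999, 0.053, 0.0], [0.053, -0.999, -0.0], [0.0, 0.0, -1.0]]
wrist_force: [-0.1, 4.3, -1.8]
finger_gap: 0.233
```

Emit:
{"method": "drive_tool", "body": {
  "motion": [
    [[0,0,-0.0003,0,-1],[0,0,-0.0003,0,-1]]
  ]
}}

```text
t: 17.67
eef_pos: [0.5587, -0.1711, 0.1068]
eef_rot: [[0.999, 0.053, -0.0], [0.053, -0.999, 0.0], [-0.0, -0.0, -1.0]]
wrist_force: [-0.1, 5.3, -0.4]
finger_gap: 0.232
```

Emit:
{"method": "drive_tool", "body": {
  "motion": [
    [[0,0,-0.0003,0,-1],[0,0,-0.0003,0,-1]]
  ]
}}

```text
t: 17.83
eef_pos: [0.5587, -0.1712, 0.1066]
eef_rot: [[0.999, 0.053, 0.0], [0.053, -0.999, -0.0], [0.0, 0.0, -1.0]]
wrist_force: [-0.0, 4.3, 0.2]
finger_gap: 0.236
```

Emit:
{"method": "drive_tool", "body": {
  "motion": [
    [[0,0,-0.0003,0,-1],[0,0,-0.0003,0,-1]]
  ]
}}

```text
t: 18.0
eef_pos: [0.5587, -0.1712, 0.1066]
eef_rot: [[0.999, 0.053, 0.0], [0.053, -0.999, -0.0], [0.0, 0.0, -1.0]]
wrist_force: [-1.4, 5.0, 1.0]
finger_gap: 0.234
```

Emit:
{"method": "drive_tool", "body": {
  "motion": [
    [[0,0,-0.0003,0,-1],[0,0,-0.0005,0,-1]]
  ]
}}

```text
t: 18.17
eef_pos: [0.5588, -0.1714, 0.1066]
eef_rot: [[0.999, 0.053, 0.0], [0.053, -0.999, -0.001], [0.0, 0.001, -1.0]]
wrist_force: [-4.6, 4.5, 6.7]
finger_gap: 0.233
```

Run:
```python
from h import *
f=bot.grab_frame('wrist');cv2.imwrite('pics/w6.png',f['img'][...,::-1])
g=bot.grab_frame('scene');p=g['img'][...,::-1][120:260,200:370]
cv2.imwrite('pics/s6.png',cv2.resize(p,None,fx=4,fy=4,interpolation=cv2.INTER_CUBIC))
o=bot.get_obs();print(o['t'],o['eef_pos'],o['wrist_force'],o['moment'])
```

```text
18.2667 [ 0.55879417 -0.1713789   0.10657971] [-3.25554288  4.95076966  3.99660582] [ 1.05673057  0.66278596 -0.0183324 ]
```

View pics/w6.png

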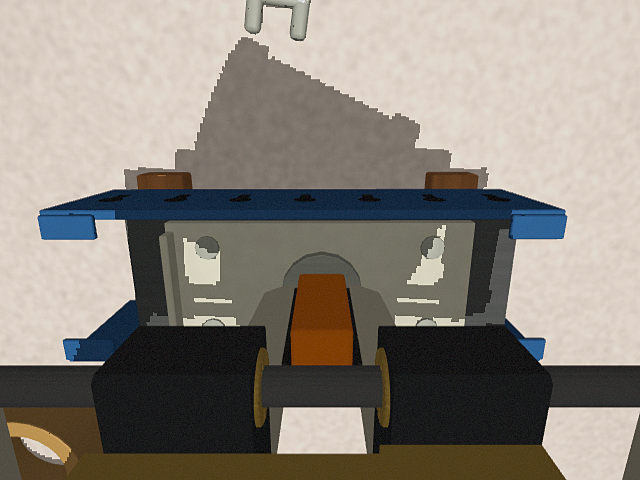

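View pics/s6.png

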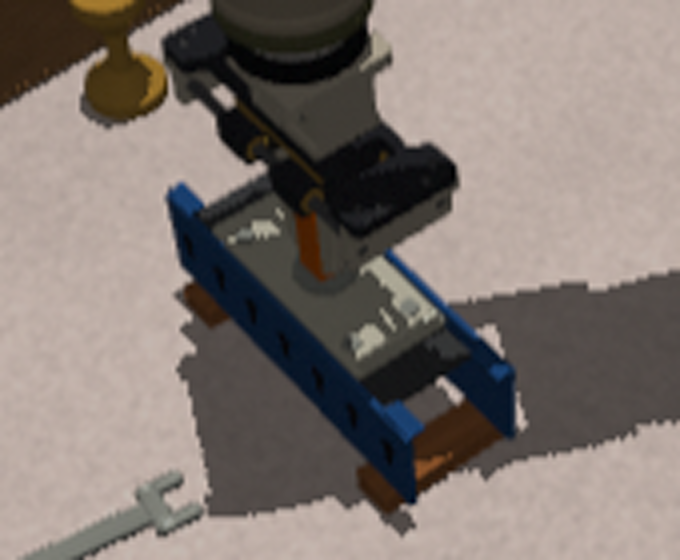

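Emit:
{"method": "drive_tool", "body": {
  "motion": [
    [[0,0,0.0003,0,-1],[0,0,0.0003,0,-0.4],[0,0,0.0003,0,-0.2],[0,0,0.0003,0,0],[0,0,0.0003,0,0.2],[0,0,0.0003,0,0.2],[0,0,0.0003,0,0.2],[0,0,0.0003,0,0.2],[0,0,0.0003,0,0.2]]
  ]
}}

```text
t: 19.02
eef_pos: [0.5587, -0.1711, 0.106]
eef_rot: [[0.999, 0.053, -0.0], [0.053, -0.999, -0.0], [-0.0, 0.0, -1.0]]
wrist_force: [0.7, 0.7, 0.2]
finger_gap: 0.599
```

Emit:
{"method": "drive_tool", "body": {
  "motion": [
    [[0,0,0.01,0,0.4],[0,0,0.025,0,0.4],[0,0,0.045,0,0.4],[0,0,0.07,0,0.4],[0,0,0.095,0,0.4],[0,0,0.12,0,0.4],[-0.02,0,0.13,0,0.4],[-0.03,0,0.14,0,0.4],[-0.03,0,0.14,0,0.4],[-0.03,0,0.14,0,0.4]]
  ]
}}

```text
t: 19.85
eef_pos: [0.5292, -0.1713, 0.2475]
eef_rot: [[0.999, 0.053, 0.003], [0.053, -0.999, -0.001], [0.002, 0.001, -1.0]]
wrist_force: [0.1, -0.3, -0.8]
finger_gap: 0.699
```

Run:
```python
from h import *
f=bot.grab_frame('wrist');cv2.imwrite('pics/w7.png',f['img'][...,::-1])
g=bot.grab_frame('scene');p=g['img'][...,::-1][120:260,200:370]
cv2.imwrite('pics/s7.png',cv2.resize(p,None,fx=4,fy=4,interpolation=cv2.INTER_CUBIC))
o=bot.get_obs();print(o['t'],o['eef_pos'],o['wrist_force'])
W=cloud(f);h=cv2.cvtColor(f['img'],cv2.COLOR_RGB2HSV)
m=(h[...,0]<14)&(h[...,1]>200)&(np.hypot(W[...,0]-.5588,W[...,1]+.171)<.03)&(W[...,2]>.145)
print(m.sum(),np.percentile(W[m],[5,50,95],axis=0))
A=np.c_[W[m][:,:2]-np.mean(W[m][:,:2],0),np.ones(m.sum())];print('slope,z',np.linalg.lstsq(A,W[m][:,2],rcond=None)[0])
r=np.hypot(W[...,0]-.5588,W[...,1]+.171);c=(r>.016)&(r<.0195)&(W[...,2]<.11)&(W[...,2]>.08)
A=np.c_[W[c][:,0]-.5588,W[c][:,1]+.171,np.ones(c.sum())];print('collar',c.sum(),np.linalg.lstsq(A,W[c][:,2],rcond=None)[0])
```

```text
19.95 [ 0.52884185 -0.17095663  0.24557617] [ 0.2231208  -0.12745438 -1.02403222]
462 [[ 0.54827692 -0.18126787  0.15040542]
 [ 0.5582617  -0.17088418  0.15252664]
 [ 0.5688595  -0.16090266  0.15367571]]
slope,z [-0.07564022  0.0047618   0.15224566]
collar 449 [-0.057112   -0.00297494  0.09446795]
```

View pics/w7.png

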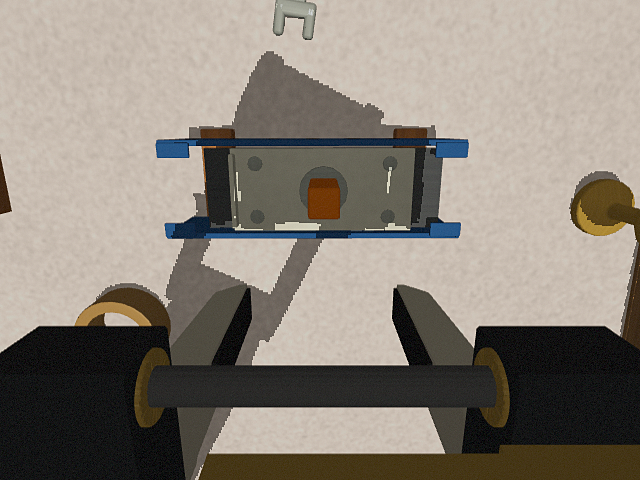

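View pics/s7.png

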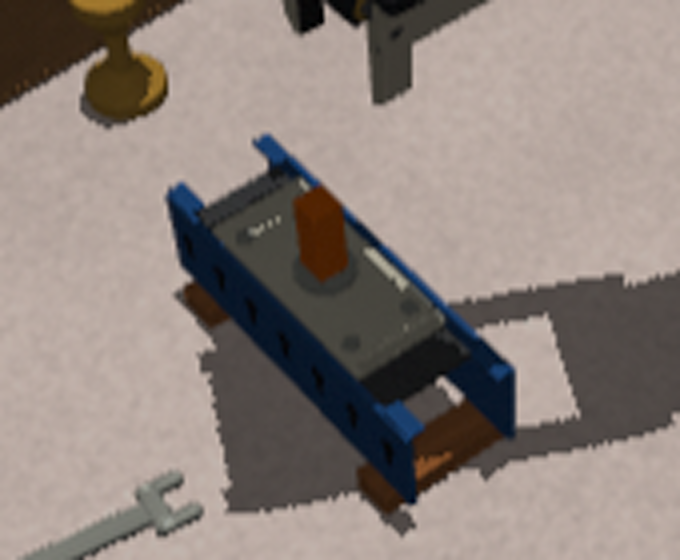

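Run:
```python
from h import *
def pf(n,W,m,nm):
    c=np.nanmean(W[m],0);A=np.c_[W[m][:,:2]-c[:2],np.ones(m.sum())];print(n,nm,m.sum(),np.round(np.linalg.lstsq(A,W[m][:,2],rcond=None)[0],4))
for n in('wrist','scene'):
    f=bot.grab_frame(n);W=cloud(f);h=cv2.cvtColor(f['img'],cv2.COLOR_RGB2HSV)
    d=W[...,:2]-[.5585,-.171];r=np.hypot(d[...,0],d[...,1])
    pf(n,W,(h[...,0]<14)&(h[...,1]>200)&(r<.02)&(W[...,2]>.147),'grip')
    pf(n,W,(h[...,1]<90)&(r>.014)&(r<.0185)&(abs(W[...,2]-.094)<.004),'collar')
    pf(n,W,(h[...,1]<90)&(r>.024)&(abs(d[...,0])<.033)&(abs(d[...,1])<.055)&(abs(W[...,2]-.088)<.004),'plate')
    pf(n,W,(abs(W[...,2])<.01)&(r<.2),'table')
o=bot.get_obs();print(o['t'],o['eef_pos'])
```

```text
wrist grip 443 [-0.0466 -0.0077  0.1523]
wrist collar 483 [-0.0027 -0.0024  0.0948]
wrist plate 7823 [-0.0021  0.0004  0.0888]
wrist table 82268 [-0.0004  0.0011  0.0008]
scene grip 56 [-0.0239 -0.0248  0.1511]
scene collar 34 [-0.0241  0.0106  0.0931]
scene plate 555 [-0.0029 -0.0012  0.0876]
scene table 11003 [ 0.0016  0.0009 -0.0003]
20.05 [ 0.5286412  -0.17085258  0.24493746]
```

Run:
```python
from h import *
g=bot.grab_frame('scene');cv2.imwrite('pics/s8.png',g['img'][...,::-1])
```

```text
(no output)
```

View pics/s8.png

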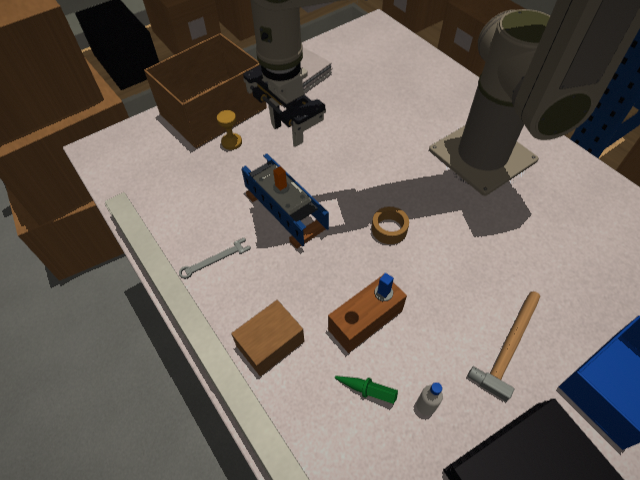

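The drift stands in the plate at (282,180). The pin, tape, carton, wrench, hammer, glue and trophy are where they started, and the gripper is clear. I'm handing the job in.

```bash
python3 -c "
from bench import bot
print(bot.finish_job())"
```

```text
the job is handed in; nothing more can be done
None
```

The orange drift now stands through the plate and the strap with its collar on the plate, and I handed the job in at about 20 s.

- **Insertion:** Before picking up the drift, I saw through the plate hole that the strap's hole lay about 9.5 mm toward world -y. I lowered the tip past the strap without contact and slid sideways, which dragged the plate along with about 5 N. I then eased the drift down in small steps. The forces reported after each step stayed under 8 N, and the highest was about 7 N as the collar landed.
- **Last checks:** In the wrist camera the collar lies parallel to the plate, with its top 6.0 mm above the plate's. The gripper was open and clear. The drift's grip top measured a slope of about 2–3° in the depth data. The scene camera's 34-pixel collar patch read about 1.5° off the plate. I put both down to noise, because the wrist camera's much larger collar patch agrees with the plate to about 0.1°.
- **Green look-alike:** It stood on its tip in the first picture and was lying down by my first close view at 3.7 s. The gripper had stayed above 0.21 m and never came near it, so it appears to have toppled by itself. I left it there.
- **Everything else:** The other things on the table look unmoved in the last picture.

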